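# Open a belt drive for a new belt and hold its tensioner back

### The arm

A 6-joint arm with a two-finger parallel gripper is mounted at the origin on a cart in front of the work surface, level with it; the furniture and walls round the work are solid. World frame = base frame: x ahead of the robot, y to its left, z up, the work surface at z = 0. Lengths are in m, angles in rad, forces in N, time in s.
With the tool pointing down it reaches from about 0.375 to 0.975 m from the base axis. Payload 3.8 kg.
Tool frame: the origin (TCP) lies midway between the tips of the shut fingers; the grasp point (between the pads) lies 19 mm behind it; z points along the fingers, y is the line along which they close (so a half turn about z gives the same grasp; the last joint's range is limited). The gripper opens to 85 mm and grips with 20 to 120 N. Pads are 22 mm wide; open, the fingers measure 114 mm over their backs; the gripper's body (76 mm by 85 mm) begins 54 mm behind the grasp point. The pads swing forward as they close: fully open they stand 13 mm farther back than shut.
Start: joints at [1.207, 0.264, 1.604, -0, 1.274, -0.037], TCP at [0.217, 0.639, 0.231] pointing down, gripper open.
Joint ranges: [-2.63, 2.63], [-0.94, 2.18], [0.31, 2.57], [-1.31, 4.45], [0, 2.66], [-2.55, 2.55]. Speed limits (rad/s): [2.57, 2.57, 3.14, 3.14, 3.14, 3.14].

### API

Orientations are given as a rotation vector (axis times angle).
In Python, from workcell import bot gives the robot as it stands.
- The arm moves only by the tool step_arm, never from a script. Its argument "motion" is a list of rows, each a list of 5 numbers: the finger opening in cm, from 0 to 8.54, then the shift along the tool's x, y, z in cm, then the turn about the tool's z in degrees. In form: [[claw, dx, dy, dz, twist], ...]. A call has 1 to 20 rows; each row is the pose to reach, as a shift and turn from the pose commanded when the call began, along the tool's axes at that moment; what a row does not reach only later rows make up. A row lasts 1/10 s, in which the tool goes at most 50 mm and 8.59 degrees, less where a joint would pass 70% of its speed; a pose out of reach is approached as far as the arm can. A call with a gripper value outside its range is refused whole. The fingers move at their own pace and stop on an object; "force" is the grip in N (left out, the last holds). Time passes only in rows, so rows that repeat a pose let the fingers close. It gives the time, the measured TCP pose, the force, the opening and the grip force at its end, in the units of the state.
- bot.read_state(): the state, without advancing time (a new reading comes with each control period).
- bot.read_camera(name): name is "scene" or "top" or "wrist"; returns (picture, depth): 400x640x3 uint8, red, green, blue; 400x640 float32, m along the optical axis (not along the pixel's ray), 0 where there is no reading.
- bot.calibration(name): a dict with "mtx" (3x3 intrinsics, pixels), "k1" (the pictures are not rectified: a ray, as slopes to the right and down, at radius r is drawn at 1 + k1 r^2 times it, then the intrinsics apply), "origin" and "orientation" of the camera in the world; the wrist camera has in their place "T_tool_cam" (4x4, takes a point from camera to tool coordinates, whose origin is the TCP and whose axes are the flange's). Camera axes: x right, y up, looking along -z (the intrinsics and any distortion apply to the point x, -y, -z); pixel columns grow to the right and rows downward; lengths in m; the calibration is good to about 2 mm. A picture is of the moment at which its call begins: read the wrist's pose just before it. calibration takes no time and is no camera call.
- bot.finish_job(): hands the job in; it is judged then, once.
The state is a dict: "time": time; "q": joint angles; "joint_vel": joint speeds; "joint_torque": joint torques, N m; "tool_pos": TCP position; "tcp_rot": TCP orientation; "wrist_force": force on the tool from outside, world axes, zero at the start; "torque": the same for the moment, N m; "width": opening from 0.0 (shut) to 1.0 (fully open); "grip_force": force on a finger pad.
Only numpy, scipy, OpenCV 4.12 (cv2) and the standard library are available. Lean on these libraries where they do the work, as an engineer would, in place of code of your own. Each camera call takes 0.05 s, during which the arm holds its last target. There are 200 camera calls.

### The job

I want to slip a new belt on this drive unit. Turn the black handwheel to wind the motor carriage in until its yellow pointer stands on the red line of the scale, then push the sprung red tensioner arm, the one with the black post, right back past the last click of its ratchet and close to its rubber stop, and hold it there against the spring, off the ratchet. Finish still holding it there, with the pointer still on the line and the other things on the bench left where they are.

Things in the scene. Friction and masses are not known exactly. Their poses are not given: they have to be found in the camera images.
- unit: belt-drive unit, fixed to the bench: aluminium plate 250 x 380 mm with its top 85 mm above the bench, on a dark frame. Origin: under the middle of the plate, at bench level. x: across the plate, away from the robot; y: along the plate, from the motor carriage (right) to the large driven pulley (left); z up. It stands within 0.25 rad of square to the robot. Pulleys and carriage stay below 133 mm, the tensioner arm's pivot nut below 143 mm.
- wheel_grip (a point): centre of the black handwheel: a knurled disc 64 mm in diameter with an upright axis, half-way up its rim (155 mm above the bench). The rim is 16 mm high, from 147 to 163 mm; nothing near it is higher than 133 mm but its own hub, 165 mm. Grip it across the rim from above, at any yaw. A white dot on its rim shows its turning.
- handwheel (a joint): handwheel angle (rad), growing anticlockwise seen from above, range 0 to 4.2; its pinion drives the carriage's rack 10 mm per rad, so the red line is at 3.1 rad. It starts between 0 and 0.8 and stays where it is left; turning takes about 0.1 N m.
- motor_carriage (a joint): travel of the grey motor carriage with the small pulley, towards the large pulley (unit's +y), in m, range 0 to 0.042. The pointer is on the red line at 0.031.
- pointer (a point): tip of the yellow pointer on the near edge of the motor carriage, 104 mm above the bench; it travels along the unit's y with the carriage, beside the white scale
- mark (a point): the red line across the white scale, 2.4 mm wide, 99 mm above the bench: the point beside the pointer's path
- post_grip (a point): middle of the black upright post at the end of the red tensioner arm, 16 mm in diameter, 158 mm above the bench; the post stands free from 132 mm (top of the arm) to 179 mm. It can be gripped round from above or pushed from the side. The post is fixed to the arm and turns with it.
- pivot (a point): point on the upright axis about which the tensioner arm swings, at the height of post_grip; the post's circle has a radius of 110 mm. At rest the post lies 100 deg anticlockwise (from above) of the unit's x axis as seen from the pivot.
- tensioner_arm (a joint): angle of the tensioner arm (rad): 0 at rest (sprung in towards the belt's path), growing clockwise seen from above as it is pushed back, so that the post moves away from the robot; rubber stop at 0.52. The ratchet clicks at 0.16, 0.29 and, last, 0.42; let go, the arm falls back on to the last tooth passed, about 0.04 rad short of its click (0.38 after the last). The spring takes about 5 N at the post at rest and 11 N at the stop.
- ratchet_pawl (a joint): angle of the yellow ratchet pawl at the arm's tail (rad): 0 when dropped in behind a tooth, up to about 0.15 as it rides over one. It works by itself.
- caliper: steel caliper lying left of the unit, 224 mm long; a bystander
- screwdriver_1: black screwdriver lying right of the unit, 200 mm long; a bystander
- spanner_1: steel spanner lying front right, 161 mm long; a bystander
- tweezers: steel tweezers lying right of the unit, 125 mm long; a bystander
- marker_black: black marker pen lying far left, 135 mm long; a bystander

How it is judged:
By the outcome, as a careful person would: the job done as asked, in the order asked, and still so for the second after the job is handed in, while the arm keeps its last pose, push and grip.
It also fails if it takes over 54 s, if anything falls off the work surface, if the arm or the gripper's body presses on something with over 40 N, if the wrist force passes 120 N, or if a joint passes its speed limit or range.

## Working session

There is one attempt and no reset: what is moved stays moved. The work goes in short steps, Python scripts to look and compute and a tool call to move; the robot and the scene stay as the last step left them, time stands still between calls to the robot, and variables do not carry over. Pictures are saved under pics/ and viewed, at most 10 in all, crops included, and the job is handed in when it is done.

Besides the shell and the picture viewer there is one more tool, called after "Request:" by a JSON object that holds its "api" and its "payload", one argument or row to a line. step_arm: Moves the arm, as the interface text tells. Its arguments: {"type":"object","properties":{"motion":{"type":"array","items":{"type":"array","items":{"type":"number"}}},"force":{"type":"number"}},"required":["motion"]}

```bash
mkdir -p pics; cat > h.py <<'E'
import numpy as np, cv2
from scipy.spatial.transform import Rotation as R
from workcell import bot
def cam(name,st=None):
    c=bot.calibration(name); K=np.array(c["mtx"]);k=c["k1"]
    if name=="wrist":
        T=np.eye(4);T[:3,3]=st["tool_pos"];T[:3,:3]=R.from_rotvec(st["tcp_rot"]).as_matrix()
        M=T@np.array(c["T_tool_cam"])
    else:
        o=np.array(c["orientation"]);M=np.eye(4);M[:3,3]=c["origin"]
        M[:3,:3]=o if o.shape==(3,3) else R.from_rotvec(o).as_matrix()
    return K,k,M
def ray(cm,u,v):
    K,k,M=cm
    p=cv2.undistortPoints(np.array([[[u,v]]],float),K,np.array([k,0,0,0.]))[0,0]
    return M[:3,3],M[:3,:3]@np.array([p[0],-p[1],-1])
def onz(cm,u,v,z):
    o,d=ray(cm,u,v); return o+d*(z-o[2])/d[2]
def proj(cm,P):
    K,k,M=cm; p=M[:3,:3].T@(np.array(P)-M[:3,3]); x=np.array([p[0],-p[1]])/-p[2]
    x=x*(1+k*x@x); return K[:2,:2]@x+K[:2,2]
def save(n,img): cv2.imwrite("pics/"+n+".png",cv2.cvtColor(img,cv2.COLOR_RGB2BGR))
E
python3 - <<'E'
from h import *
print(bot.read_state())
for n in("scene","top"):
    p,d=bot.read_camera(n); save(n,p); np.save(n+"_d.npy",d); print(n,bot.calibration(n))
print(bot.calibration("wrist"))
E
```

```text
{'time': 0.0, 'q': array([ 1.20711134e+00,  2.64761627e-01,  1.60538415e+00,  1.79895515e-05,
        1.27366547e+00, -3.68895536e-02]), 'joint_vel': array([ 0.0011613 , -0.00150571,  0.00079319,  0.00047698,  0.00020551,
        0.00102837]), 'joint_torque': array([ 1.49440995e-03, -5.15100861e+01, -3.67330348e+01, -2.48435354e-04,
        1.28308157e-02, -3.76220987e-05]), 'tool_pos': array([0.2164132 , 0.63860261, 0.22995081]), 'tcp_rot': array([-0.51098125, -3.09929217,  0.00340942]), 'wrist_force': array([-0.09755347,  0.36564333,  1.1657231 ]), 'torque': array([-0.00705435,  0.00055931, -0.06673161]), 'grip_force': 0.0, 'width': 0.9966969735508087}
scene {'mtx': array([[469.64876465,   0.        , 320.20451246],
       [  0.        , 469.64876465, 201.2478138 ],
       [  0.        ,   0.        ,   1.        ]]), 'k1': 0.03794326798651284, 'origin': array([-0.844348  ,  0.68651695,  1.20762395]), 'orientation': array([ 0.584314  , -0.94899627, -1.83844042])}
top {'mtx': array([[362.33402912,   0.        , 316.76966428],
       [  0.        , 362.33402912, 203.42429044],
       [  0.        ,   0.        ,   1.        ]]), 'k1': -0.0258075695326169, 'origin': array([ 0.22411702, -0.00985409,  1.4361183 ]), 'orientation': array([ 0.16693788, -0.16028543, -1.52309599])}
{'mtx': array([[356.58571464,   0.        , 317.51251761],
       [  0.        , 356.58571464, 201.06323091],
       [  0.        ,   0.        ,   1.        ]]), 'k1': -0.003437413680511776, 'T_tool_cam': array([[ 5.57340223e-04,  9.64686896e-01,  2.63398712e-01,
         6.73998348e-02],
       [ 9.99999845e-01, -5.36722105e-04, -1.50233670e-04,
         1.69102250e-04],
       [-3.55654177e-06,  2.63398755e-01, -9.64687046e-01,
        -1.42125047e-01],
       [ 0.00000000e+00,  0.00000000e+00,  0.00000000e+00,
         1.00000000e+00]])}
```

View pics/top.png

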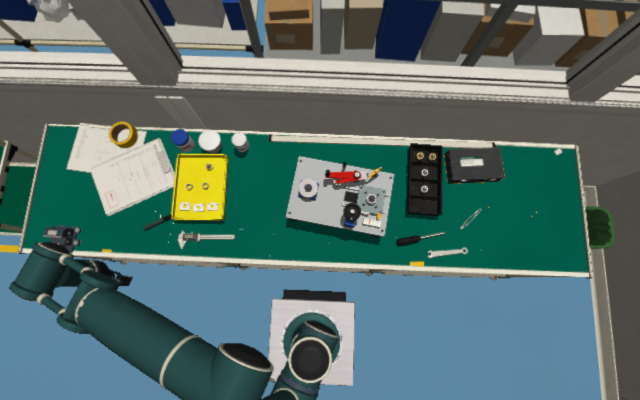

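View pics/scene.png

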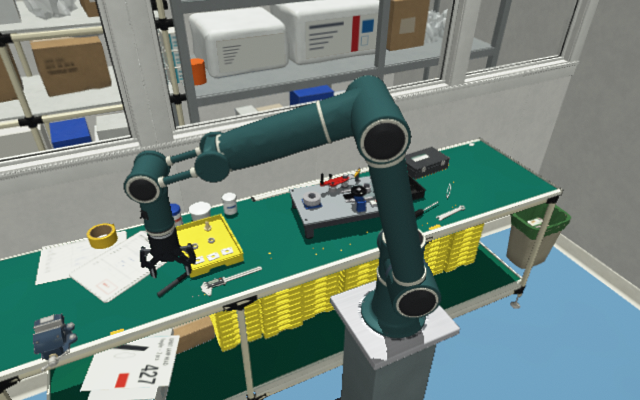

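The top view shows the unit's plate at about (287–396, 157–237), the black handwheel near (352, 212), the red arm near (345, 175) and yellow marks near (375, 173). Next I'll enlarge that region.

```bash
python3 - <<'E'
from h import *
p=cv2.imread("pics/top.png")[145:245,275:405]
cv2.imwrite("pics/topc.png",cv2.resize(p,None,fx=6,fy=6,interpolation=cv2.INTER_CUBIC))
cm=cam("top")
for n,u,v,z in [("wheel",352,212,.163),("c1",299,157,.085),("c2",396,175,.085),("c3",386,236,.085),("c4",287,215,.085)]: print(n,onz(cm,u,v,z))
E
```

```text
wheel [ 0.46862965 -0.12586772  0.163     ]
c1 [0.69433125 0.07932519 0.085     ]
c2 [ 0.63682196 -0.30069815  0.085     ]
c3 [ 0.39745385 -0.26227467  0.085     ]
c4 [0.461808   0.11275221 0.085     ]
```

View pics/topc.png

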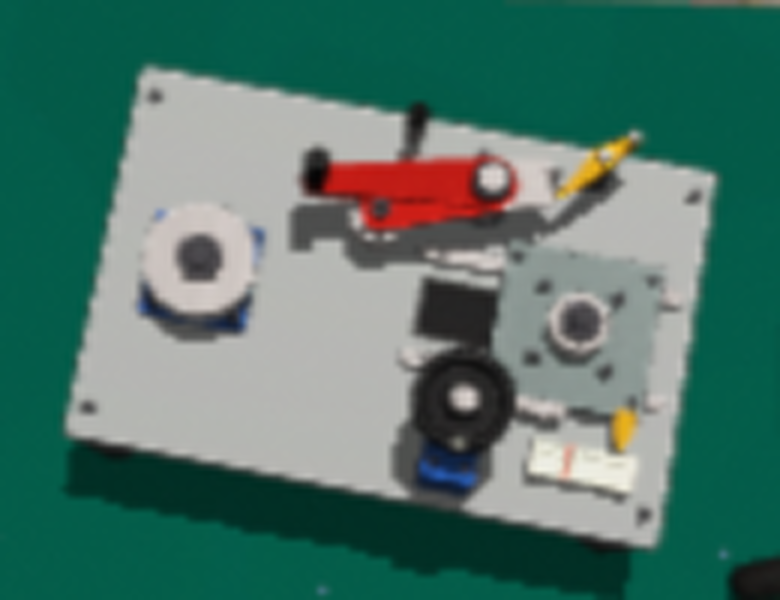

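The enlarged crop shows these features, in crop pixels:
- Handwheel centred at (463, 398).
- Post at about (316, 165).
- Pivot nut at (492, 178).
- Pointer tip at (622, 450), about 30 mm right of the red line at (568, 460).

The plate corners come out at 250 x 380 mm with a yaw of about -0.15 rad. I'll move above the wheel with joint 6 wound to one side, so the whole turn fits in a single grip.

Request:
{"api": "step_arm", "payload": {
  "motion": [
    [8.5, -34.6, -29.3, -3, 85],
    [8.5, -34.6, -29.3, -3, 85],
    [8.5, -34.6, -29.3, -3, 85],
    [8.5, -34.6, -29.3, -3, 85],
    [8.5, -34.6, -29.3, -3, 85],
    [8.5, -34.6, -29.3, -3, 85],
    [8.5, -34.6, -29.3, -3, 85],
    [8.5, -34.6, -29.3, -3, 85],
    [8.5, -34.6, -29.3, -3, 85],
    [8.5, -48.5, -64.3, -3, 170],
    [8.5, -48.5, -64.3, -3, 170],
    [8.5, -48.5, -64.3, -3, 170],
    [8.5, -48.5, -64.3, -3, 170],
    [8.5, -48.5, -64.3, -3, 170],
    [8.5, -48.5, -64.3, -3, 170],
    [8.5, -48.5, -64.3, -3, 170],
    [8.5, -48.5, -64.3, -3, 170],
    [8.5, -48.5, -64.3, -3, 170],
    [8.5, -48.5, -64.3, -3, 170],
    [8.5, -48.5, -64.3, -3, 170]
  ],
  "force": 60
}}

```text
time: 2.1
tool_pos: [0.4691, -0.1259, 0.2607]
tcp_rot: [-3.131, 0.25, 0.002]
wrist_force: [0.1, -0.3, -0.2]
width: 0.994
grip_force: 0.0
```

```bash
python3 - <<'E'
from h import *
st=bot.read_state(); p,d=bot.read_camera("wrist"); save("w1",p); np.save("w1_d.npy",d)
np.save("w1_st.npy",np.r_[st["tool_pos"],st["tcp_rot"]])
print(st["time"],st["q"],st["tool_pos"],st["tcp_rot"],st["wrist_force"])
E
```

```text
2.1 [-3.13535821e-01 -1.17359116e-01  1.95733550e+00  7.51915796e-05
  1.30284314e+00  1.41645956e+00] [ 0.46910208 -0.12589462  0.26065294] [-3.13128838e+00  2.49808266e-01  1.84806156e-03] [ 0.13913024 -0.30364335 -0.17752335]
```

View pics/w1.png

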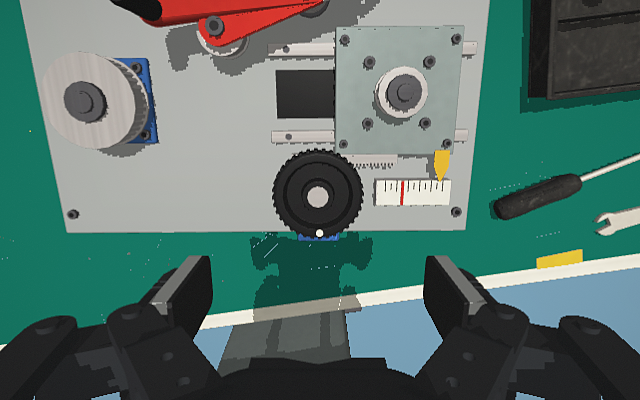

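The wrist view shows these features (pixels):
- Handwheel hub at (318, 197), rim about 45 px in radius, white dot at (319, 233).
- Pointer tip at (440, 182).
- Red line at (402, 193).
- Part of the tensioner arm along the top edge.

```bash
cat >> h.py <<'E'
def blobs(p,lo,hi,mn=15):
    m=cv2.inRange(cv2.cvtColor(p,cv2.COLOR_RGB2HSV),lo,hi); n,l,s,c=cv2.connectedComponentsWithStats(m)
    return m,l,[(i,s[i],c[i]) for i in range(1,n) if s[i][4]>=mn]
def hubs(p,box):
    x0,y0,x1,y1=box
E
python3 - <<'E'
from h import *
a=np.load("w1_st.npy"); cm=cam("wrist",dict(tool_pos=a[:3],tcp_rot=a[3:]))
p=cv2.cvtColor(cv2.imread("pics/w1.png"),cv2.COLOR_BGR2RGB); d=np.load("w1_d.npy")
# wheel: dark contour in its box
m=(p[130:250,255:380].max(2)<70).astype(np.uint8)
g=cv2.medianBlur(cv2.cvtColor(p,cv2.COLOR_RGB2GRAY),3)
print("depth hub",d[197,318],"rim",d[185,283], onz(cm,318,197,.165))
# top-surface points at height 155..166 by depth
K,k,M=cm
vv,uu=np.mgrid[130:250,255:380]
pt=cv2.undistortPoints(np.stack([uu,vv],-1).reshape(-1,1,2).astype(float),K,np.array([k,0,0,0.]))[:,0]
z=d[130:250,255:380].reshape(-1)
P=(M[:3,:3]@np.stack([pt[:,0]*z,-pt[:,1]*z,-z])).T+M[:3,3]
s=(P[:,2]>.155)&(P[:,2]<.17)
(c,r)=cv2.minEnclosingCircle(P[s][:,:2].astype(np.float32)); print("wheel",c,r,P[s][:,2].mean())
W=np.array(c)
tip=onz(cm,440,182,.104); mk=onz(cm,402,193,.099)
yaw=-.15; yv=np.array([-np.sin(yaw),np.cos(yaw)])
print("tip",tip,"mark",mk,"gap along y",(mk-tip)[:2]@yv)
_,_,b=blobs(p,(20,120,120),(35,255,255)); print("yellow",[(x[1],x[2]) for x in b])
# unit edge yaw from scale/corner screws 73,214 -> 457,211
A=onz(cm,73,214,.085);B=onz(cm,457,211,.085);e=A-B;print("yaw",np.arctan2(-e[0],e[1]),np.linalg.norm(e))
Rm=R.from_rotvec(a[3:]).as_matrix()
print("shift to wheel in tool cm",100*(Rm.T@(np.array([*W,.132])-a[:3])))
E
```

```text
depth hub 0.24581869 rim 0.24486776 [ 0.47273995 -0.12652599  0.165     ]
wheel (0.47238171100616455, -0.12602566182613373) 0.032470330595970154 0.16111924604180483
tip [ 0.45357155 -0.22932159  0.104     ] mark [ 0.44760477 -0.19725104  0.099     ] gap along y 0.030818769394663607
yellow [(array([434, 150,  16,  32, 375], dtype=int32), array([441.01333333, 162.37066667])), (array([537, 249,  46,  20, 555], dtype=int32), array([559.82882883, 258.94774775]))]
yaw -0.15038495018118375 0.3584781027099595
shift to wheel in tool cm [ 0.34134542 -0.03571146 12.86490261]
```

The measurements agree with what was given: wheel radius 32 mm, yaw -0.150, pointer gap 30.8 mm. That gap means about 3.08 rad of turning. I'll go down and grip.

Request:
{"api": "step_arm", "payload": {
  "motion": [
    [8.5, 0.34, 0, 4, 0],
    [8.5, 0.34, 0, 7.5, 0],
    [8.5, 0.34, 0, 10, 0],
    [8.5, 0.34, 0, 12, 0],
    [8.5, 0.34, 0, 12.8, 0],
    [8.5, 0.34, 0, 12.8, 0],
    [6, 0.34, 0, 12.8, 0],
    [6, 0.34, 0, 12.8, 0],
    [6, 0.34, 0, 12.8, 0],
    [6, 0.34, 0, 12.8, 0],
    [6, 0.34, 0, 12.8, 0],
    [6, 0.34, 0, 12.8, 0]
  ],
  "force": 40
}}

```text
time: 3.35
tool_pos: [0.474, -0.1266, 0.1351]
tcp_rot: [3.131, -0.238, 0.004]
wrist_force: [-1.9, -1.0, 6.7]
width: 0.734
grip_force: 44.3
```

Request:
{"api": "step_arm", "payload": {
  "motion": [
    [6, 0, 0, -0.2, -5],
    [6, 0, 0, -0.2, -12],
    [6, 0, 0, -0.2, -20],
    [6, 0, 0, -0.2, -28],
    [6, 0, 0, -0.2, -36],
    [6, 0, 0, -0.2, -44],
    [6, 0, 0, -0.2, -52],
    [6, 0, 0, -0.2, -60],
    [6, 0, 0, -0.2, -68],
    [6, 0, 0, -0.2, -76],
    [6, 0, 0, -0.2, -82],
    [6, 0, 0, -0.2, -86],
    [6, 0, 0, -0.2, -86]
  ]
}}

```text
time: 4.65
tool_pos: [0.4736, -0.1261, 0.1353]
tcp_rot: [2.453, 1.961, 0.002]
wrist_force: [2.4, -0.7, -4.8]
width: 0.731
grip_force: 48.2
```

```bash
python3 - <<'E'
from h import *
st=bot.read_state(); p,d=bot.read_camera("wrist"); save("w2",p)
cm=cam("wrist",st); print(st["q"][5],st["tool_pos"],st["torque"])
print("mark px",proj(cm,[.4476,-.1973,.099]),"tip start px",proj(cm,[.4536,-.2293,.104]))
t,_=bot.read_camera("top"); save("t2",t)
y=[(x[1],x[2]) for x in blobs(p,(20,120,120),(35,255,255))[2]];print(y)
E
```

```text
-0.08937565804087179 [ 0.4736368  -0.12609309  0.13528877] [-0.25430059 -0.4150754   0.13884036]
mark px [302.06149249 354.19497485] tip start px [323.88571419 402.44669111]
[(array([620, 308,  20,  21, 202], dtype=int32), array([632.47524752, 315.41584158]))]
```

View pics/w2.png

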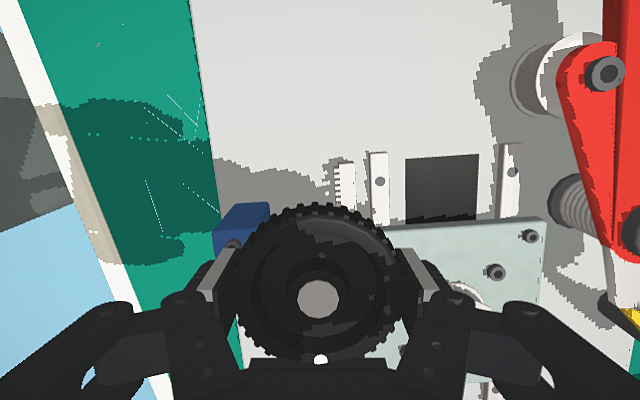

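The white dot stays at (320, 360) in the tool's view, so the wheel is turning with the gripper; q6 moved 86°. I'll do the rest now.

Request:
{"api": "step_arm", "payload": {
  "motion": [
    [6, 0, 0, 0, -5],
    [6, 0, 0, 0, -12],
    [6, 0, 0, 0, -20],
    [6, 0, 0, 0, -28],
    [6, 0, 0, 0, -36],
    [6, 0, 0, 0, -44],
    [6, 0, 0, 0, -52],
    [6, 0, 0, 0, -60],
    [6, 0, 0, 0, -68],
    [6, 0, 0, 0, -76],
    [6, 0, 0, 0, -84],
    [6, 0, 0, 0, -90],
    [6, 0, 0, 0, -90],
    [6, 0, 0, 0, -90]
  ]
}}

```text
time: 6.15
tool_pos: [0.4731, -0.1263, 0.1353]
tcp_rot: [0.353, 3.121, -0.001]
wrist_force: [1.3, -4.3, -4.3]
width: 0.736
grip_force: 48.2
```

```bash
python3 - <<'E'
from h import *
st=bot.read_state(); p,d=bot.read_camera("wrist"); save("w3",p)
cm=cam("wrist",st); print(st["time"],st["q"][5],st["tool_pos"],st["torque"])
print("mark px",proj(cm,[.4476,-.1973,.099]))
y=[(x[1],x[2]) for x in blobs(p,(20,120,120),(35,255,255))[2]];print(y)
E
```

```text
6.15 -1.656711030629576 [ 0.47311547 -0.12634467  0.13528372] [-0.22494626 -0.42577411  0.05042847]
mark px [174.73090063 218.5960517 ]
[(array([169, 241,  25,  49, 800], dtype=int32), array([180.2275 , 267.46875]))]
```

View pics/w3.png

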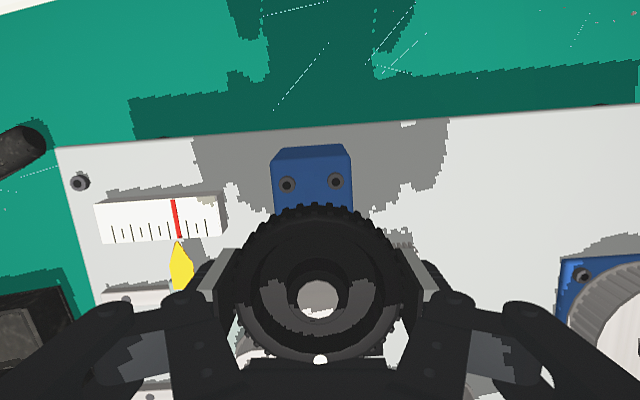

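The pointer tip at (178, 241) meets the lower end of the red line, which runs from (173, 200) to (179, 238). I'll measure the remaining gap.

```bash
python3 - <<'E'
from h import *
p=cv2.cvtColor(cv2.imread("pics/w3.png"),cv2.COLOR_BGR2RGB)
st=bot.read_state();cm=cam("wrist",st)
yaw=-.15; yv=np.array([-np.sin(yaw),np.cos(yaw)])
h=cv2.cvtColor(p,cv2.COLOR_RGB2HSV)
my=cv2.inRange(h,(20,120,120),(35,255,255)); my[:,:160]=0;my[:,200:]=0
mr=cv2.inRange(h,(0,150,100),(8,255,255))|cv2.inRange(h,(172,150,100),(180,255,255)); mr[:,:160]=0;mr[:,195:]=0;mr[250:]=0
for m,z in((my,.104),(mr,.099)):
    for v in range(198,275,4):
        u=np.where(m[v])[0]
        if len(u): print(z,v,u.min(),u.max(),round(1000*(onz(cm,u.mean(),v,z)[:2]@yv),2))
E
```

```text
0.104 242 176 178 -127.07
0.104 246 174 180 -127.47
0.104 250 173 184 -127.09
0.104 254 172 186 -127.23
0.104 258 171 189 -127.11
0.104 262 170 191 -127.25
0.104 266 169 193 -127.39
0.104 270 170 193 -127.53
0.104 274 171 193 -127.67
0.099 202 171 174 -127.7
0.099 206 172 175 -127.57
0.099 210 172 176 -127.7
0.099 214 173 176 -127.84
0.099 218 174 177 -127.71
0.099 222 175 178 -127.58
0.099 226 175 179 -127.71
0.099 230 176 179 -127.85
0.099 234 177 180 -127.72
```

The overshoot is about 0.5 mm, within the line. I'll ease back 2.5°, release and rise, then check the pointer and locate the post in the same view.

Request:
{"api": "step_arm", "payload": {
  "motion": [
    [6, 0, 0, 0, 1.5],
    [6, 0, 0, 0, 2.5],
    [6, 0, 0, 0, 2.5],
    [8.5, 0, 0, 0, 2.5],
    [8.5, 0, 0, 0, 2.5],
    [8.5, 0, 0, 0, 2.5],
    [8.5, 0, 0, 0, 2.5],
    [8.5, 0, 0, -3, 2.5],
    [8.5, 0, 0, -7, 2.5],
    [8.5, 0, 0, -12, 2.5],
    [8.5, 0, 0, -15, 2.5],
    [8.5, 0, 0, -15, 2.5]
  ]
}}

```text
time: 7.4
tool_pos: [0.4761, -0.1268, 0.2919]
tcp_rot: [0.415, 3.103, -0.003]
wrist_force: [0.3, 0.6, 0.4]
width: 0.999
grip_force: 0.0
```

```bash
python3 - <<'E'
from h import *
st=bot.read_state(); p,d=bot.read_camera("wrist"); save("w4",p); np.save("w4_d.npy",d)
np.save("w4_st.npy",np.r_[st["tool_pos"],st["tcp_rot"]])
cm=cam("wrist",st); print(st["time"],st["q"],st["tool_pos"],st["tcp_rot"])
tc=cam("top")
for n,u,v,z in[("post",275+316/6,145+158/6,.179),("nut",275+492/6,145+178/6,.143)]: print(n,onz(tc,u,v,z))
E
```

```text
7.4 [-3.10871219e-01 -1.27623997e-01  1.90957075e+00  1.85580944e-04
  1.34839792e+00 -1.61572421e+00] [ 0.47612552 -0.12675389  0.29192207] [ 4.15102631e-01  3.10284550e+00 -2.83639936e-03]
post [ 0.61148294 -0.03329087  0.179     ]
nut [ 0.61425302 -0.14325441  0.143     ]
```

View pics/w4.png

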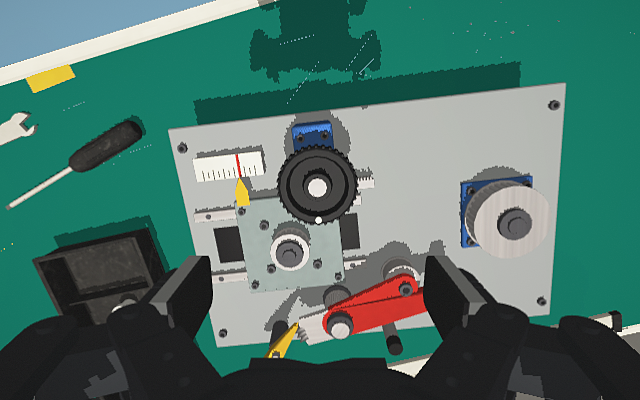

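The view now shows the pointer tip at (241, 178) under the red line, which spans (238, 155) to (240, 177). The left fingertip hides the post. From the top view, post to nut is 110 mm at 91.4° in the world frame, which matches the model. I'll move above the post with the pads facing along its travel.

Request:
{"api": "step_arm", "payload": {
  "motion": [
    [7, -10.5, 12.6, 2.2, 73],
    [7, -10.5, 12.6, 2.2, 73],
    [7, -10.5, 12.6, 2.2, 73],
    [7, -10.5, 12.6, 2.2, 73],
    [7, -10.5, 12.6, 2.2, 73],
    [7, -10.5, 12.6, 2.2, 73],
    [7, -10.5, 12.6, 2.2, 73],
    [7, -10.5, 12.6, 2.2, 73],
    [7, -10.5, 12.6, 2.2, 73],
    [7, -10.5, 12.6, 2.2, 73],
    [7, -10.5, 12.6, 2.2, 73]
  ],
  "force": 80
}}

```text
time: 8.55
tool_pos: [0.6065, -0.0318, 0.2616]
tcp_rot: [-2.183, -2.256, 0.003]
wrist_force: [1.1, -0.9, -0.4]
width: 0.821
grip_force: 0.0
```

```bash
python3 - <<'E'
from h import *
yaw=-.15; yv=np.array([-np.sin(yaw),np.cos(yaw)])
p=cv2.cvtColor(cv2.imread("pics/w4.png"),cv2.COLOR_BGR2RGB); a=np.load("w4_st.npy"); cm=cam("wrist",dict(tool_pos=a[:3],tcp_rot=a[3:]))
h=cv2.cvtColor(p,cv2.COLOR_RGB2HSV)
my=cv2.inRange(h,(20,120,120),(35,255,255)); mr=cv2.inRange(h,(0,150,100),(8,255,255))|cv2.inRange(h,(172,150,100),(180,255,255))
for m,z,r in((my,.104,range(178,204,4)),(mr,.099,range(154,182,4))):
    for v in r:
        u=np.where(m[v,220:270])[0]+220
        if len(u): print(z,v,len(u),round(1000*(onz(cm,u.mean(),v,z)[:2]@yv),2))
st=bot.read_state(); p,d=bot.read_camera("wrist"); save("w5",p); np.save("w5_d.npy",d)
np.save("w5_st.npy",np.r_[st["tool_pos"],st["tcp_rot"]]); cm=cam("wrist",st)
print(st["time"],st["q"],st["tool_pos"],st["tcp_rot"])
K,k,M=cm; vv,uu=np.mgrid[0:400,0:640]
pt=cv2.undistortPoints(np.stack([uu,vv],-1).reshape(-1,1,2).astype(float),K,np.array([k,0,0,0.]))[:,0]; z=d.reshape(-1)
P=(M[:3,:3]@np.stack([pt[:,0]*z,-pt[:,1]*z,-z])).T+M[:3,3]
s=(z>0)&(P[:,2]>.172)&(P[:,2]<.186)&(np.hypot(P[:,0]-.611,P[:,1]+.033)<.03)
if s.sum()>5: print("post",cv2.minEnclosingCircle(P[s][:,:2].astype(np.float32)),s.sum())
print(proj(cm,[.611,-.033,.179]))
E
```

```text
0.104 178 2 -129.2
0.104 182 6 -128.94
0.104 186 9 -129.15
0.104 190 13 -128.89
0.104 194 13 -129.57
0.104 198 13 -129.31
0.104 202 13 -129.04
0.099 158 2 -128.95
0.099 162 2 -128.68
0.099 166 2 -128.42
0.099 170 2 -129.09
0.099 174 2 -128.82
8.55 [-9.33697499e-02  1.21385737e-01  1.71639035e+00  4.41797999e-05
  1.30658197e+00 -1.26225309e-01] [ 0.60648662 -0.03176881  0.26160898] [-2.18314316 -2.25605006  0.00266241]
post ((0.6143901348114014, -0.0330011360347271), 0.007959064096212387) 424
[325.64817562 211.45063716]
```

View pics/w5.png

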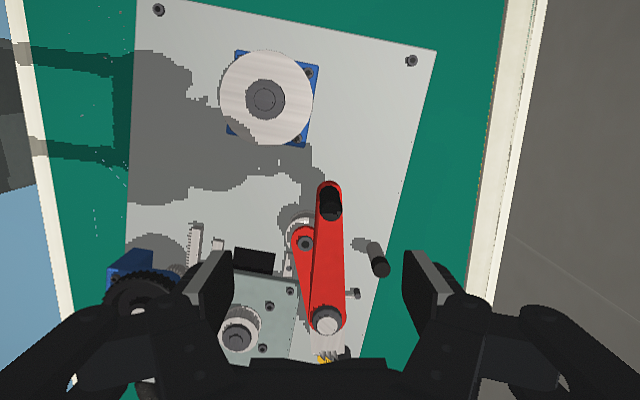

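The wrist view shows the post's top near (330, 195), and depth puts it at (0.6144, -0.0330) with a 8.0 mm radius. The arm runs down to the nut at (326, 320), and the stop pin is at (380, 262). The pointer is within about 0.3 mm of the line. I'll descend and grip the post.

Request:
{"api": "step_arm", "payload": {
  "motion": [
    [7, -0.1, 0.75, 3, 0],
    [7, -0.1, 0.75, 6.5, 0],
    [7, -0.1, 0.75, 9.5, 0],
    [7, -0.1, 0.75, 11.3, 0],
    [7, -0.1, 0.75, 11.8, 0],
    [7, -0.1, 0.75, 11.8, 0],
    [0.8, -0.1, 0.75, 11.8, 0],
    [0.8, -0.1, 0.75, 11.8, 0],
    [0.8, -0.1, 0.75, 11.8, 0],
    [0.8, -0.1, 0.75, 11.8, 0],
    [0.8, -0.1, 0.75, 11.8, 0],
    [0.8, -0.1, 0.75, 11.8, 0],
    [0.8, -0.1, 0.75, 11.8, 0],
    [0.8, -0.1, 0.75, 11.8, 0],
    [0.8, -0.1, 0.75, 11.8, 0],
    [0.8, -0.1, 0.75, 11.8, 0]
  ],
  "force": 60
}}

```text
time: 10.2
tool_pos: [0.6151, -0.0327, 0.1467]
tcp_rot: [2.186, 2.255, 0.001]
wrist_force: [-3.0, 0.1, 6.9]
width: 0.165
grip_force: 58.4
```

The gripper closed on the post at about 14–16 mm. Now I'll push along the arc, turning with the arm.

Request:
{"api": "step_arm", "payload": {
  "motion": [
    [0.8, 0, 0.55, -0.1, 2.9],
    [0.8, -0.05, 1.1, -0.1, 5.7],
    [0.8, -0.12, 1.64, -0.1, 8.6],
    [0.8, -0.22, 2.19, -0.1, 11.5],
    [0.8, -0.34, 2.72, -0.1, 14.3],
    [0.8, -0.49, 3.25, -0.1, 17.2],
    [0.8, -0.67, 3.77, -0.1, 20.1],
    [0.8, -0.87, 4.28, -0.1, 22.9],
    [0.8, -1.1, 4.78, -0.1, 25.8],
    [0.8, -1.24, 5.08, -0.1, 27.5],
    [0.8, -1.24, 5.08, -0.1, 27.5],
    [0.8, -1.24, 5.08, -0.1, 27.5],
    [0.8, -1.24, 5.08, -0.1, 27.5]
  ]
}}

```text
time: 11.5
tool_pos: [0.6643, -0.043, 0.1467]
tcp_rot: [-2.657, -1.671, 0.004]
wrist_force: [-6.9, 1.1, 5.9]
width: 0.169
grip_force: 59.1
```

```bash
python3 - <<'E'
from h import *
st=bot.read_state(); p,d=bot.read_camera("wrist"); save("w6",p); cm=cam("wrist",st)
print(st)
pv=np.array([.6171,-.143]); e=st["tool_pos"][:2]-pv
print("theta tcp",np.radians(91.4)-np.arctan2(e[1],e[0]),np.linalg.norm(e))
K,k,M=cm; vv,uu=np.mgrid[0:400,0:640]
pt=cv2.undistortPoints(np.stack([uu,vv],-1).reshape(-1,1,2).astype(float),K,np.array([k,0,0,0.]))[:,0]; z=d.reshape(-1)
P=(M[:3,:3]@np.stack([pt[:,0]*z,-pt[:,1]*z,-z])).T+M[:3,3]
s=(z>0)&(P[:,2]>.174)&(P[:,2]<.184)&(np.hypot(P[:,0]-st["tool_pos"][0],P[:,1]-st["tool_pos"][1])<.012)
if s.sum()>5:
    c,r=cv2.minEnclosingCircle(P[s][:,:2].astype(np.float32)); e=np.array(c)-pv; print("post",c,r,s.sum(),"theta",np.radians(91.4)-np.arctan2(e[1],e[0]),np.linalg.norm(e))
E
```

```text
{'time': 11.5, 'q': array([-1.02123735e-01,  3.09804088e-01,  1.70608041e+00,  1.32740671e-04,
        1.12936122e+00,  3.45707053e-01]), 'joint_vel': array([-0.00021968, -0.00177844,  0.00029425, -0.00080172, -0.00197741,
       -0.00030843]), 'joint_torque': array([ -1.04860324, -48.6463809 , -35.72222829,  -0.0523604 ,
        -2.122318  ,   0.35419512]), 'tool_pos': array([ 0.66433489, -0.04300885,  0.14669378]), 'tcp_rot': array([-2.65731343, -1.6713899 ,  0.00440113]), 'wrist_force': array([-6.87569845,  1.06255642,  5.86752508]), 'torque': array([0.19508098, 0.93759732, 0.39725402]), 'grip_force': 59.087435603141785, 'width': 0.16890644622146542}
theta tcp 0.46575186596433027 0.1105864652598476
post (0.6643519401550293, -0.04306783154606819) 0.012075059115886688 1993 theta 0.4661192164974437 0.11054041858216149
```

View pics/w6.png

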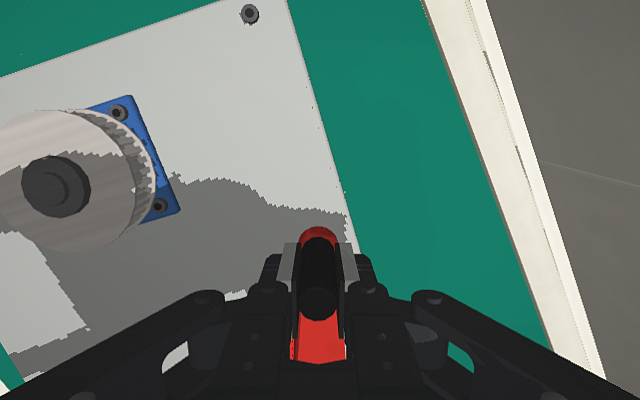

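The post is held between the pads at (318, 290), with the red arm beneath, and θ is about 0.466. I'll go a little closer to the stop.

Request:
{"api": "step_arm", "payload": {
  "motion": [
    [0.8, 0, 0.12, 0, 0.7],
    [0.8, 0, 0.25, 0, 1.3],
    [0.8, 0, 0.25, 0, 1.3],
    [0.8, 0, 0.25, 0, 1.3],
    [0.8, 0, 0.25, 0, 1.3]
  ]
}}

```text
time: 12.05
tool_pos: [0.6664, -0.044, 0.1467]
tcp_rot: [-2.676, -1.641, 0.005]
wrist_force: [-6.8, 1.4, 5.5]
width: 0.171
grip_force: 59.1
```

```bash
python3 - <<'E'
from h import *
st=bot.read_state()
pv=np.array([.6171,-.143]); e=st["tool_pos"][:2]-pv
print("theta tcp",np.radians(91.4)-np.arctan2(e[1],e[0]),np.linalg.norm(e),st["wrist_force"],st["grip_force"],st["width"])
t,_=bot.read_camera("top"); s,_=bot.read_camera("scene")
a=cv2.resize(t[145:245,275:405],(780,600),interpolation=cv2.INTER_CUBIC); save("t7",a)
E
```

```text
theta tcp 0.4867599530102795 0.1106305428018416 [-6.77521409  1.3849296   5.45229561] 59.130597710609436 0.17064108946871598
```

View pics/t7.png

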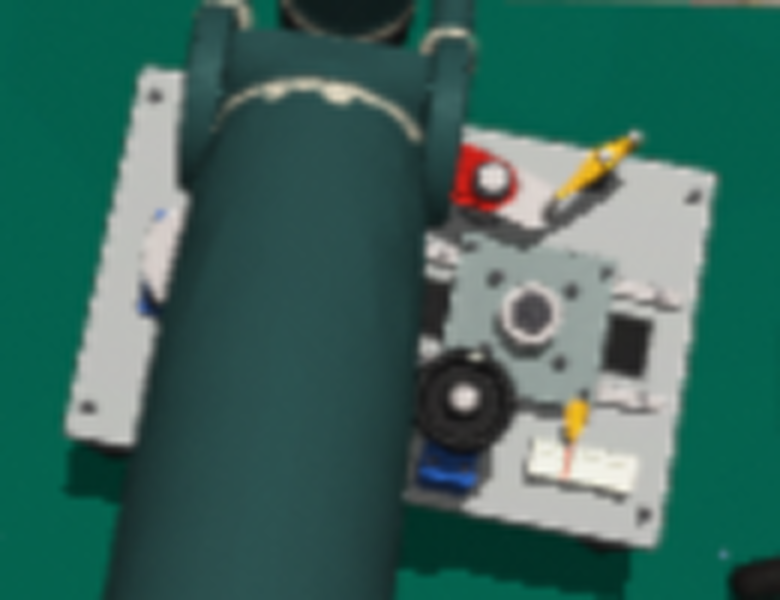

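The top view shows the pointer tip at (573, 440) on the extension of the red line, and the arm swung back. θ is about 0.487 with no jump in force, so it is past the last click and short of the stop. Handing in.

```bash
python3 -c "
from workcell import bot
print(bot.finish_job())"
```

```text
the job is handed in; nothing more can be done
None
```

The job is handed in: the pointer is on the red line to within about 0.3 mm, and the arm is still gripping the tensioner post at about 0.487 rad, past the last click (0.42) and short of the stop (0.52), and the moves stayed clear of the other bench items.

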